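# Unsnap a terminal hood and reset the tripped breaker

### The arm

A 7-joint arm with a two-finger parallel gripper is mounted at the origin on a cart in front of the work surface, level with it; the furniture and walls round the work are solid. World frame = base frame: x ahead of the robot, y to its left, z up, the work surface at z = 0. Lengths are in m, angles in rad, forces in N, time in s.
With the tool pointing down it reaches from about 0.4 to 0.925 m from the base axis. Payload 4.1 kg.
Tool frame: the origin (TCP) lies on the centre line of the jaws, within the pads' length; the fingertips stand 25 mm ahead of it and the grasp point (between the pads) lies 6 mm ahead of it; z points along the fingers, y is the line along which they close (so a half turn about z gives the same grasp; the last joint's range is limited). The gripper opens to 85 mm and grips with 20 to 120 N. Pads are 22 mm wide; open, the fingers measure 114 mm over their backs; the gripper's body (76 mm by 85 mm) begins 54 mm behind the grasp point. The pads swing forward as they close: fully open they stand 13 mm farther back than shut.
Start: joints at [1.217, 0.398, 0.045, 1.537, -0.019, 1.207, -0.051], TCP at [0.164, -0.629, 0.256] pointing down, gripper open.
Joint ranges: [-2.82, 2.82], [-0.49, 2.23], [-1.37, 1.46], [0, 2.46], [-1.36, 4.5], [0.23, 2], [-2.94, 2.94]. Speed limits (rad/s): [2.57, 2.57, 3.14, 3.14, 3.14, 3.14, 3.14].

### API

Orientations are given as a unit quaternion [w, x, y, z].
In Python, from bench import * gives the robot as it stands. The module is installed in compiled form; this text tells all that it offers.
- The arm moves only by the tool step_arm, never from a script. Its argument "targets" is a list that holds one entry, the list of rows, each a list of 6 numbers: the shift along the tool's x, y, z each as a share of 100 mm, from -1 to 1, then the turn, a rotation vector about the tool's x, y, z each as a share of 60 degrees, from -1 to 1. In form: [[[dx, dy, dz, ax, ay, az], ...]]. A call has exactly 10 rows; each row is the pose to reach, as a shift and turn from the pose commanded when the call began, along the tool's axes at that moment; what a row does not reach only later rows make up. A row lasts 1/12 s, in which the tool goes at most 41.7 mm and 7.16 degrees, less where a joint would pass 70% of its speed; a pose out of reach is approached as far as the arm can. A call with a number of a shift or a turn outside -1 to 1 is refused whole. A call with a gripper value outside its range is refused whole. "fingers" is the closure, from 0 (fully open) to 1 (shut), set as the call begins (left out, the last holds). The fingers move at their own pace and stop on an object; "force" is the grip in N (left out, the last holds). Time passes only in rows, so rows that repeat a pose let the fingers close, or fill a call up. It gives the time, the measured TCP pose, the force, the opening and the grip force at its end, in the units of the state.
- observe(): the state, without advancing time (a new reading comes with each control period).
- snapshot(name): name is "scene" or "top" or "wrist"; returns a dict with "image" (400x640x3 uint8, blue, green, red), "z_map" (400x640 float32, m along the optical axis (not along the pixel's ray), 0 where there is no reading), "K" (3x3 intrinsics, pixels), "xyz" and "orientation" of the camera in the world. Camera axes: x right, y up, looking along -z (the intrinsics and any distortion apply to the point x, -y, -z); pixel columns grow to the right and rows downward; lengths in m; the calibration is good to about 2 mm. A picture is of the moment at which its call begins.
- job_done(): hands the job in; it is judged then, once.
The state is a dict: "t": time; "qpos": joint angles; "qvel": joint speeds; "joint_torque": joint torques, N m; "eef_pos": TCP position; "ee_rot": TCP orientation; "contact_force": force on the tool from outside, world axes, zero at the start; "wrist_torque": the same for the moment, N m; "finger_gap": finger opening in m; "grip_force": force on a finger pad.
Only numpy, scipy, OpenCV 4.12 (cv2) and the standard library are available. Lean on these libraries where they do the work, as an engineer would, in place of code of your own. Each camera call takes 0.05 s, during which the arm holds its last target. There are 200 camera calls.

### The job

One of the three breakers under the hood of the grey distribution box has tripped. Using fingertips only, press the black snap tab in until the hood springs free, push the hood along its guides right off its seat until it lies flat on the bare rest at the other end of the box, then press the popped-up breaker button back in so that all three stand equally low. Do not pick anything up or lift the hood, and leave the things lying round the box where they are.

Things in the scene. Friction and masses are not known exactly. Their poses are not given: they have to be found in the camera images.
- dist_box: Grey distribution box screwed to the bench, 100 x 255 x 59 mm (ears at its feet reach x = +-67 mm). Origin: centre of its underside; z up, y along its length: the hood comes off towards +y. Its deck is 40 mm above the bench. At y = -127.5 to -61.5 a 59 mm high end block with the black snap tab; then the hood's seat with three breakers in a row along x at y = -22, 18 mm apart.
- rest (a point): Middle of the bare rest on the deck of the box, 40 mm above the bench, at y = +69 of the box. The rest runs from y = 15 to a 6 mm high end stop at y = 123.5, with 3 mm kerbs at its sides. From y = -61 to +15 guides along both sides hold the hood down (lips: inner edges at x = +-36.5, tops 47 mm above the bench); a 47 mm high terminal strip lies between them at y = -3 to 14.
- snap_tab (a joint): Angle of the snap tab, a sprung black tongue hinged at its -y end (y = -118 of the box): 0 at rest, 0.10 rad right in. Pressing straight down on its thumb pad takes 4 to 5 N and 4 mm of travel to a firm stop; its catch leaves the hood at about 0.05 rad, and two sprung pins then nudge the hood about 6 mm towards +y, so that it cannot snap back.
- tab_pad (a point): Middle of the top of the ribbed black thumb pad of the snap tab (pad 30 mm along x by 36 mm along y, 63 mm above the bench at rest, 4 mm higher than the block round it; 38 mm from the tab's hinge). It lies at x = 0, y = -80 of the box. The hood's edge begins 20 mm from it towards +y.
- hood: Loose hood, a darker grey shell 80 x 90 x 19 mm (top 59 mm above the bench), with a raised thumb step across its top. Origin: centre of its underside; axes parallel to those of the box while it runs in its guides. Seated, its origin is at y = -15 of the box; it is out of its guides from about y = +60 and meets the end stop at y = +78. About 70 g; it takes 1 to 3 N to push.
- hood_step (a point): Middle of the upright face of the hood's thumb step: it looks towards -y, is 60 mm wide along x and 10 mm high, from the hood's top (59 mm above the bench) to 69 mm; this point is 64 mm above the bench, at x = 0, y = -10 of the hood. Push it towards +y; the step slopes away on its +y side.
- button_1 (a joint): How far this breaker button is pressed: about 0 to 1 mm = tripped (popped up), 6 mm = in. It moves straight down, stiffly (about 3 N), and stays where it is left.
- button_2 (a joint): How far this breaker button is pressed: about 0 to 1 mm = tripped (popped up), 6 mm = in. It moves straight down, stiffly (about 3 N), and stays where it is left.
- button_3 (a joint): How far this breaker button is pressed: about 0 to 1 mm = tripped (popped up), 6 mm = in. It moves straight down, stiffly (about 3 N), and stays where it is left.
- button_1_top (a point): Middle of the top of this white breaker button, 9 mm across: about 54 mm above the bench when tripped, 48 mm when in. Which of the three has tripped and stands where varies.
- button_2_top (a point): Middle of the top of this white breaker button, 9 mm across: about 54 mm above the bench when tripped, 48 mm when in. Which of the three has tripped and stands where varies.
- button_3_top (a point): Middle of the top of this white breaker button, 9 mm across: about 54 mm above the bench when tripped, 48 mm when in. Which of the three has tripped and stands where varies.
- torque_wrench: Torque wrench with red sleeve, 21 x 146 x 21 mm, lying behind the box (+x side). Bystander. Origin: centre of its underside.
- adapter: Small metal coaxial adapter standing on end, 20 x 20 x 34 mm. Bystander. Origin: centre of its underside.
- loupe: Black loupe standing on its barrel, 33 x 33 x 29 mm. Bystander. Origin: centre of its underside.
- specimen_jar: White jar with a lid, 47 mm across and 50 mm high. Bystander. Origin: centre of its underside.
There are look-alikes about, which are no part of the job. Leave any purple look-alike of the hood alone.

How it is judged:
By the outcome, as a careful person would: the job done as asked, in the order asked, and still so for the second after the job is handed in, with the robot touching nothing.
It also fails if it takes over 45 s, if anything falls off the work surface, if the arm or the gripper's body presses on something with over 40 N, if the wrist force passes 120 N, or if a joint passes its speed limit or range.

## Working session

There is one attempt and no reset: what is moved stays moved. The work goes in short steps, Python scripts to look and compute and a tool call to move; the robot and the scene stay as the last step left them, time stands still between calls to the robot, and variables do not carry over. Pictures are saved under pics/ and viewed, at most 10 in all, crops included, and the job is handed in when it is done.

Besides the shell and the picture viewer there is one more tool, called as name(argument=value, ...), one argument or row to a line, values as JSON. step_arm: Moves the arm, as the interface text tells. Its arguments: {"type":"object","properties":{"targets":{"type":"array","items":{"type":"array","items":{"type":"array","items":{"type":"number"}}}},"fingers":{"type":"number"},"force":{"type":"number"}},"required":["targets"]}

```bash
mkdir -p pics; cat > h.py <<'E'
from bench import *
import numpy as np, cv2
from scipy.spatial.transform import Rotation as R
def rot(q): return R.from_quat([q[1],q[2],q[3],q[0]]).as_matrix()
def cloud(s):
    z=s["z_map"].astype(float); K=s["K"]; v,u=np.mgrid[0:z.shape[0],0:z.shape[1]]
    p=np.stack([(u-K[0,2])/K[0,0]*z,-(v-K[1,2])/K[1,1]*z,-z],-1)
    P=p@rot(s["orientation"]).T+np.array(s["xyz"]); P[z==0]=np.nan
    return P
def rel(p):
    o=observe(); return rot(o["ee_rot"]).T@(np.array(p)-np.array(o["eef_pos"]))
E
python3 - <<'E'
from h import *
o=observe(); print(o)
for n in ["scene","top"]:
    s=snapshot(n); cv2.imwrite(f"pics/{n}1.png",s["image"]); np.savez(f"{n}1.npz",**s)
    print(n,s["K"],s["xyz"],s["orientation"],s.keys())
E
```

```text
{'t': 0.0, 'qpos': array([ 1.21698739,  0.39919216,  0.04503201,  1.53785245, -0.01867331,
        1.20688403, -0.05068753]), 'qvel': array([ 0.00155143,  0.00135046,  0.00111901, -0.00035238,  0.00113042,
       -0.00050886,  0.00053149]), 'joint_torque': array([-2.22702652e-04, -4.75121748e+01,  1.36427008e+00, -2.54226726e+01,
        1.12795070e-02,  9.45739739e-03, -6.82503099e-06]), 'eef_pos': array([ 0.16371504, -0.62845821,  0.25527553]), 'ee_rot': array([-9.36632827e-04,  9.91885908e-01,  1.27127603e-01, -1.99251547e-04]), 'contact_force': array([0.54961745, 0.28141874, 0.9587605 ]), 'wrist_torque': array([-0.0017996 ,  0.03567105,  0.0390689 ]), 'grip_force': 0.0, 'finger_gap': 0.0854271420102102}
scene [[378.70835386   0.         311.48375268]
 [  0.         378.70835386 201.70590026]
 [  0.           0.           1.        ]] [-0.0502762  -0.43686084  0.44112768] [ 0.76520534  0.47023884 -0.22881764 -0.37547132] dict_keys(['image', 'z_map', 'K', 'xyz', 'orientation'])
top [[482.34510403   0.         320.64646543]
 [  0.         482.34510403 204.76851793]
 [  0.           0.           1.        ]] [0.44319833 0.03902923 1.02965928] [-0.69891942 -0.04289623  0.03864474  0.71286614] dict_keys(['image', 'z_map', 'K', 'xyz', 'orientation'])
```

View pics/top1.png

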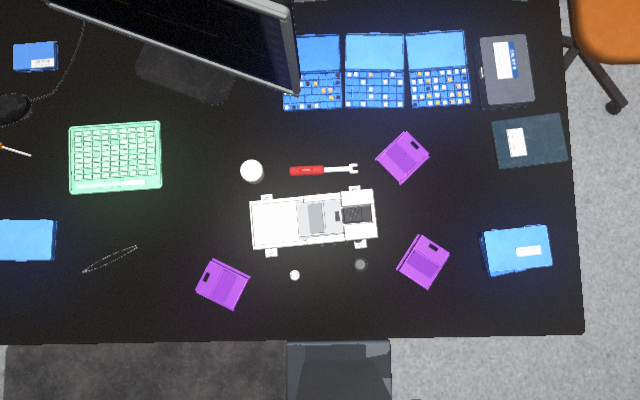

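View pics/scene1.png

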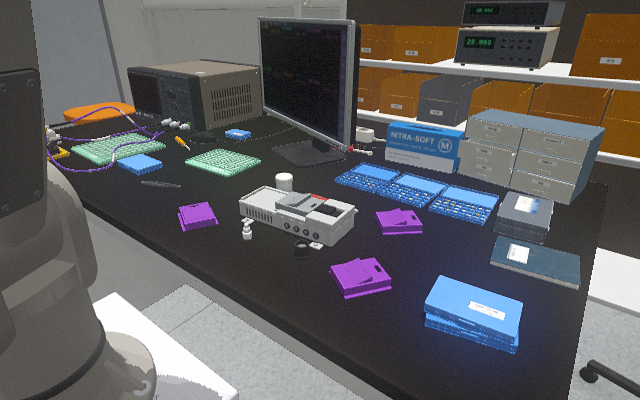

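The top view shows the box at about (250–376, 188–250). The tab is at (357,214), at the right (−y) end, and the hood is at (320,218). The bare rest is on the left. The jar is at (252,171), the adapter at (295,275), the loupe at (360,265) and the wrench at (322,170).

```bash
python3 - <<'E'
from h import *
s=dict(np.load("top1.npz")); P=cloud(s); im=s["image"]
c=P[190:250,240:385]; z=c[...,2]
print(np.nanpercentile(z,[1,50,99]))
m=((P[...,2]>0.03)&(P[...,2]<0.085)); m[:188]=0;m[252:]=0;m[:,:240]=0;m[:,385:]=0
n,l,st,ce=cv2.connectedComponentsWithStats(m.astype(np.uint8)); k=1+np.argmax(st[1:,4]); m=l==k
pts=P[m]
r=cv2.minAreaRect((pts[:,:2]*1000).astype(np.float32)); print("box",r,cv2.boxPoints(r))
# block (z>.055) & tab dark
g=im.max(-1)
d=m&(g<70); n,l,st,ce=cv2.connectedComponentsWithStats(d.astype(np.uint8))
for i in range(1,n):
    if st[i,4]>15: print(st[i],np.nanmean(P[l==i],0))
for lo,hi in((.036,.044),(.045,.051),(.055,.0605),(.061,.0655),(.0655,.075)):
    q=P[m&(P[...,2]>lo)&(P[...,2]<hi)]; print(lo,len(q),q.mean(0) if len(q) else 0)
big=cv2.resize(im[180:260,235:385],None,fx=5,fy=5,interpolation=cv2.INTER_CUBIC); cv2.imwrite("pics/c1.png",(255*(big/255.)**1.5).astype(np.uint8))
E
```

```text
[-0.00377809  0.04134466  0.06738653]
box ((528.65673828125, 61.73347473144531), (101.69676208496094, 255.42230224609375), 4.387648582458496) [[468.18695  185.18024 ]
 [487.72784  -69.49349 ]
 [589.1265   -61.713287]
 [569.58563  192.96045 ]]
0.036 2341 [0.52299935 0.12978698 0.04019076]
0.045 546 [0.52874631 0.05166319 0.04717785]
0.055 1908 [0.53307668 0.0049624  0.05818415]
0.061 580 [0.53268509 0.01436534 0.06269731]
0.0655 187 [0.52941365 0.03784663 0.06762696]
```

View pics/c1.png

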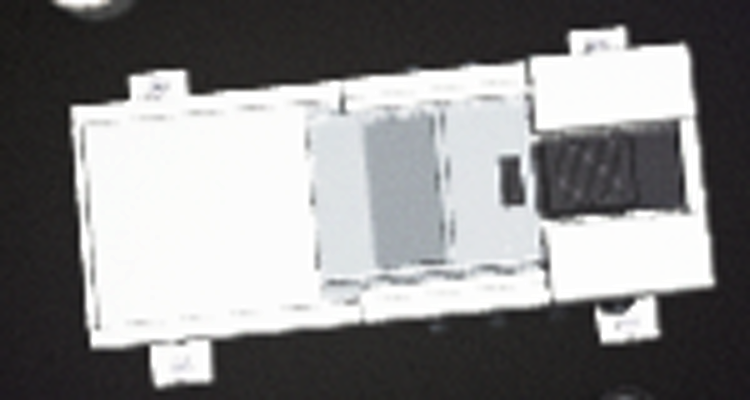

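The box fits the stated 101.7 x 255.4 mm. Its centre is (0.5287, 0.0617) and its yaw is +4.39°. I'm setting out towards the tab.

step_arm(
  targets=[
    [[0.1,-0.1,0,0,0,0],[0.2,-0.2,0,0,0,0],[0.3,-0.3,0,0,0,0],[0.4,-0.4,0,0,0,0],[0.5,-0.5,0,0,0,0],[0.6,-0.6,0,0,0,0],[0.7,-0.7,0,0,0,0],[0.8,-0.8,0,0,0,0],[0.9,-0.9,0,0,0,0],[1,-1,0,0,0,0]],
  ],
  fingers=1,
  force=40,
)

```text
t: 0.93
eef_pos: [0.2362, -0.5058, 0.2564]
ee_rot: [0.0, 0.992, 0.127, 0.0]
contact_force: [-0.0, 0.7, -0.2]
finger_gap: 0.0001
grip_force: 0.0
```

step_arm(
  targets=[
    [[0.1,-0.1,0,0,0,0],[0.2,-0.2,0,0,0,0],[0.3,-0.3,0,0,0,0],[0.4,-0.4,0,0,0,0],[0.5,-0.5,0,0,0,0],[0.6,-0.6,0,0,0,0],[0.7,-0.7,0,0,0,0],[0.8,-0.8,0,0,0,0],[0.9,-0.9,0,0,0,0],[1,-1,0,0,0,0]],
  ],
)

```text
t: 1.77
eef_pos: [0.3075, -0.3839, 0.2563]
ee_rot: [0.0, 0.992, 0.127, -0.0]
contact_force: [0.3, 0.9, 0.3]
finger_gap: -0.0003
grip_force: 0.0
```

step_arm(
  targets=[
    [[0.1,-0.1,0,0,0,0],[0.2,-0.2,0,0,0,0],[0.3,-0.3,0,0,0,0],[0.4,-0.4,0,0,0,0],[0.5,-0.5,0,0,0,0],[0.6,-0.6,0,0,0,0],[0.7,-0.7,0,0,0,0],[0.8,-0.8,0,0,0,0],[0.9,-0.9,0,0,0,0],[1,-1,0,0,0,0]],
  ],
)

```text
t: 2.6
eef_pos: [0.3789, -0.2619, 0.2564]
ee_rot: [0.0, 0.992, 0.127, 0.0]
contact_force: [0.8, -0.8, 0.2]
finger_gap: -0.0002
grip_force: 0.0
```

step_arm(
  targets=[
    [[0.1,-0.1,0,0,0,0],[0.2,-0.2,0,0,0,0],[0.3,-0.3,0,0,0,0],[0.4,-0.4,0,0,0,0],[0.5,-0.5,0,0,0,0],[0.6,-0.6,0,0,0,0],[0.7,-0.7,0,0,0,0],[0.8,-0.8,0,0,0,0],[0.9,-0.9,0,0,0,0],[1,-1,0,0,0,0]],
  ],
)

```text
t: 3.43
eef_pos: [0.4502, -0.1399, 0.2563]
ee_rot: [0.0, 0.992, 0.127, 0.0]
contact_force: [0.0, 0.1, -0.7]
finger_gap: -0.0
grip_force: 0.0
```

step_arm(
  targets=[
    [[0.1,-0.1,0,0,0,0.017],[0.2,-0.2,0,0,0,0.034],[0.3,-0.3,0,0,0,0.051],[0.4,-0.4,0,0,0,0.068],[0.5,-0.5,0,0,0,0.085],[0.6,-0.6,0,0,0,0.102],[0.7,-0.7,0,0,0,0.119],[0.8,-0.8,0,0,0,0.136],[0.9,-0.9,0,0,0,0.153],[1,-1,0,0,0,0.17]],
  ],
)

```text
t: 4.27
eef_pos: [0.5217, -0.018, 0.2563]
ee_rot: [0.0, 0.999, 0.038, 0.0]
contact_force: [0.6, -0.4, 0.1]
finger_gap: 0.0003
grip_force: 0.0
```

```bash
cat >> h.py <<'E'
C=np.array([.5287,.0617]); a=np.radians(4.39); BX=np.array([np.cos(a),np.sin(a)]); BY=np.array([-np.sin(a),np.cos(a)])
def box(x,y,z): return np.array([*(C+x*BX+y*BY),z])
def inbox(P): d=P[...,:2]-C; return np.stack([d@BX,d@BY,P[...,2]],-1)
def where():
    o=observe(); print("t",o["t"],"tcp box",inbox(np.array(o["eef_pos"])).round(4),"yawx",np.degrees(np.arctan2(*rot(o["ee_rot"])[[1,0],0])).round(2),"tz",rot(o["ee_rot"])[:,2].round(3),"F",np.round(o["contact_force"],1),o["finger_gap"])
E
python3 - <<'E'
from h import *
where(); print(rel(box(0,-.08,.063)))
s=snapshot("wrist"); cv2.imwrite("pics/w1.png",s["image"]); P=inbox(cloud(s)); im=s["image"]
ok=(abs(P[...,0])<.05)&(P[...,1]>-.127)&(P[...,1]<.12)
pad=ok&(P[...,2]>.0605)&(P[...,2]<.066)&(P[...,1]<-.05)&(im.max(-1)<110)
st=ok&(P[...,2]>.065)&(P[...,2]<.075)&(P[...,1]>-.05)
for m in(pad,st): q=P[m]; print(len(q),np.percentile(q,[2,50,98],axis=0) if len(q) else 0)
E
```

```text
t 4.2667 tcp box [-0.0131 -0.0789  0.2563] yawx 4.35 tz [ 0. -0. -1.] F [ 0.6 -0.4  0.1] 0.00030352133785934603
[0.01311575 0.00102185 0.19325434]
990 [[-0.0139383  -0.09759601  0.06147241]
 [ 0.00081209 -0.08000992  0.06376448]
 [ 0.01427134 -0.06223297  0.06534579]]
950 [[-0.0284869  -0.02270432  0.06511068]
 [ 0.00159479 -0.01487156  0.06778122]
 [ 0.0289953  -0.00490617  0.07075724]]
```

View pics/w1.png

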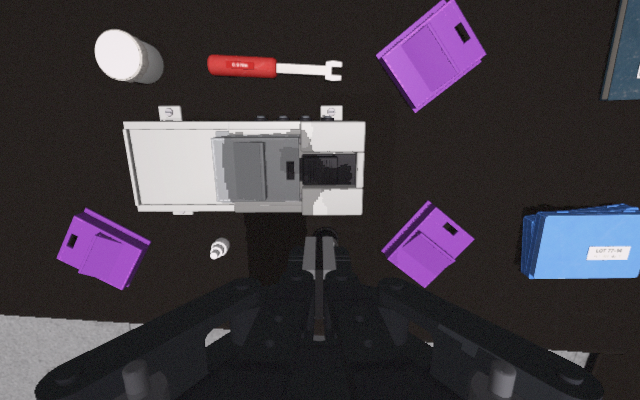

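The wrist view confirms the frame: the pad measures (0.001, −0.080, 0.064) in box coordinates and the step face is at y≈−0.024. In pixels the tab is at (330,168) and the hood at (257,168). Next I descend over the pad.

step_arm(
  targets=[
    [[0.013,0,0.1,0,0,0],[0.03,0,0.2,0,0,0],[0.05,0,0.3,0,0,0],[0.08,0,0.4,0,0,0],[0.1,0,0.5,0,0,0],[0.12,0,0.6,0,0,0],[0.135,0.01,0.7,0,0,0],[0.135,0.01,0.8,0,0,0],[0.135,0.01,0.9,0,0,0],[0.135,0.01,1,0,0,0]],
  ],
)

```text
t: 5.15
eef_pos: [0.5351, -0.0192, 0.1552]
ee_rot: [0.0, 0.999, 0.038, -0.0]
contact_force: [-0.6, 0.0, -0.3]
finger_gap: -0.0002
grip_force: 0.0
```

step_arm(
  targets=[
    [[0,0,0.1,0,0,0],[0,0,0.2,0,0,0],[0,0,0.3,0,0,0],[0,0,0.4,0,0,0],[0,0,0.5,0,0,0],[0,0,0.54,0,0,0],[0,0,0.58,0,0,0],[0,0,0.6,0,0,0],[0,0,0.62,0,0,0],[0,0,0.63,0,0,0]],
  ],
)

```text
t: 5.98
eef_pos: [0.5355, -0.0191, 0.0934]
ee_rot: [0.0, 0.999, 0.038, 0.0]
contact_force: [0.6, -0.4, 0.4]
finger_gap: -0.0002
grip_force: 0.0
```

step_arm(
  targets=[
    [[0,0,0.02,0,0,0],[0,0,0.035,0,0,0],[0,0,0.05,0,0,0],[0,0,0.06,0,0,0],[0,0,0.07,0,0,0],[0,0,0.08,0,0,0],[0,0,0.085,0,0,0],[0,0,0.09,0,0,0],[0,0,0.09,0,0,0],[0,0,0.09,0,0,0]],
  ],
)

```text
t: 6.82
eef_pos: [0.5354, -0.0187, 0.0849]
ee_rot: [-0.0, 0.999, 0.039, 0.0]
contact_force: [-2.4, 1.9, 7.1]
finger_gap: -0.0
grip_force: 3.5
```

```bash
cat > look.py <<'E'
from h import *
where()
for n in("top","wrist"):
    s=snapshot(n); P=inbox(cloud(s)); 
    m=(abs(P[...,0])<.035)&(P[...,1]>-.045)&(P[...,1]<.12)&(P[...,2]>.0655)&(P[...,2]<.074)
    q=P[m]; print(n,len(q),np.percentile(q,[3,50,97],axis=0).round(4).tolist() if len(q) else 0)
E
python3 look.py
```

```text
t 6.8167 tcp box [ 0.0005 -0.0806  0.0849] yawx 4.41 tz [ 0.  0. -1.] F [-2.4  1.9  7.1] -6.098753263249734e-06
top 175 [[-0.0276, -0.0185, 0.0656], [0.0004, -0.0128, 0.0674], [0.0286, -0.0034, 0.0713]]
wrist 3129 [[-0.0234, -0.0174, 0.0657], [0.0049, -0.0109, 0.068], [0.0289, -0.002, 0.0703]]
```

step_arm(
  targets=[
    [[0,0,0.005,0,0,0],[0,0,0.01,0,0,0],[0,0,0.01,0,0,0],[0,0,0.01,0,0,0],[0,0,-0.02,0,0,0],[0,0,-0.06,0,0,0],[0,0,-0.1,0,0,0],[0,0,-0.14,0,0,0],[0,0,-0.14,0,0,0],[0,0,-0.14,0,0,0]],
  ],
)

```text
t: 7.75
eef_pos: [0.5353, -0.0192, 0.0984]
ee_rot: [0.0, 0.999, 0.038, 0.0]
contact_force: [-0.3, 0.0, -0.1]
finger_gap: 0.0001
grip_force: 0.0
```

```bash
python3 look.py
```

```text
t 7.75 tcp box [ 0.0004 -0.0812  0.0984] yawx 4.4 tz [ 0. -0. -1.] F [-0.3  0.  -0.1] 0.00011274359296500173
top 198 [[-0.0278, -0.0184, 0.0658], [0.0002, -0.0118, 0.0677], [0.028, -0.002, 0.0713]]
wrist 3168 [[-0.0267, -0.0172, 0.0657], [0.0031, -0.0102, 0.0684], [0.0289, -0.0004, 0.071]]
```

The hood is free: it moved about 6 mm, so the step face is now at about −19. I move the tip behind the step and lower it.

step_arm(
  targets=[
    [[0,-0.08,0,0,0,0],[0,-0.16,0,0,0,0],[0,-0.24,0,0,0,0],[0,-0.32,0,0,0,0],[0,-0.36,0,0,0,0],[0,-0.36,0.03,0,0,0],[0,-0.36,0.06,0,0,0],[0,-0.36,0.09,0,0,0],[0,-0.36,0.11,0,0,0],[0,-0.36,0.11,0,0,0]],
  ],
)

```text
t: 8.68
eef_pos: [0.532, 0.0162, 0.0865]
ee_rot: [0.0, 0.999, 0.038, -0.001]
contact_force: [-0.3, -0.7, 0.1]
finger_gap: -0.0001
grip_force: 0.0
```

step_arm(
  targets=[
    [[0,-0.03,0,0,0,0],[0,-0.06,0,0,0,0],[0,-0.1,0,0,0,0],[0,-0.14,0,0,0,0],[0,-0.18,0,0,0,0],[0,-0.22,0,0,0,0],[0,-0.26,0,0,0,0],[0,-0.3,0,0,0,0],[0,-0.35,0,0,0,0],[0,-0.4,0,0,0,0]],
  ],
)

```text
t: 9.52
eef_pos: [0.5294, 0.0572, 0.0873]
ee_rot: [0.0, 0.999, 0.038, 0.0]
contact_force: [0.1, -0.1, 0.2]
finger_gap: -0.0002
grip_force: 0.3
```

```bash
python3 look.py
```

```text
t 9.5167 tcp box [ 0.0003 -0.0046  0.0873] yawx 4.4 tz [ 0. -0. -1.] F [ 0.1 -0.1  0.2] -0.00021628320583060373
top 0 0
wrist 2365 [[-0.0115, -0.0069, 0.0657], [0.0113, 0.0164, 0.0679], [0.029, 0.0243, 0.0722]]
```

The hood is moving: the step has advanced about 25 mm. It needs about 55 mm more.

step_arm(
  targets=[
    [[0,-0.06,0,0,0,0],[0,-0.12,0,0,0,0],[0,-0.18,0,0,0,0],[0,-0.24,0,0,0,0],[0,-0.3,0,0,0,0],[0,-0.36,0,0,0,0],[0,-0.42,0,0,0,0],[0,-0.48,0,0,0,0],[0,-0.52,0,0,0,0],[0,-0.54,0,0,0,0]],
  ],
)

```text
t: 10.45
eef_pos: [0.5251, 0.1115, 0.0873]
ee_rot: [-0.0, 0.999, 0.039, 0.0]
contact_force: [-0.3, -0.4, -0.5]
finger_gap: 0.0002
grip_force: 0.2
```

step_arm(
  targets=[
    [[0,0.02,0,0,0,0],[0,0.05,-0.1,0,0,0],[0,0.1,-0.2,0,0,0],[0,0.2,-0.3,0,0,0],[0,0.3,-0.4,0,0,0],[0,0.4,-0.5,0,0,0],[0,0.5,-0.6,0,0,0],[0,0.6,-0.7,0,0,0],[0,0.7,-0.8,0,0,0],[0,0.8,-0.9,0,0,0]],
  ],
)

```text
t: 11.28
eef_pos: [0.5317, 0.0292, 0.1791]
ee_rot: [0.0, 0.999, 0.038, 0.001]
contact_force: [0.5, -0.0, 0.5]
finger_gap: 0.0
grip_force: 0.0
```

```bash
cat > look2.py <<'E'
from h import *
import sys
where()
for n in("wrist","top"):
    s=snapshot(n); P=inbox(cloud(s)); im=s["image"]
    st=(abs(P[...,0])<.035)&(P[...,1]>.03)&(P[...,1]<.12)&(P[...,2]>.0645)&(P[...,2]<.074)
    hd=(abs(P[...,0])<.047)&(P[...,1]>.01)&(P[...,1]<.14)&(P[...,2]>.055)&(P[...,2]<.0735)
    for k,m in(("step",st),("hood",hd)):
        q=P[m]; print(n,k,len(q),np.percentile(q,[1,50,99],axis=0).round(4).tolist() if len(q) else 0)
    b=(abs(P[...,0])<.032)&(abs(P[...,1]+.022)<.009)
    for x in(-.018,0,.018):
        q=P[b&(abs(P[...,0]-x)<.0035)&(abs(P[...,1]+.022)<.0035)]; print(n,x,len(q),np.round(np.nanmedian(q,0),4) if len(q) else 0)
    g=im[(P[...,2]>.0515)&b]
    q=P[(P[...,2]>.0515)&b&(P[...,2]<.058)]; print("tripped",len(q),q.mean(0) if len(q) else 0)
    if n=="wrist": v,u=np.nonzero(b); 
    if n=="wrist": cv2.imwrite(sys.argv[1],im)
E
python3 look2.py pics/w3.png
```

```text
t 11.2833 tcp box [ 0.0005 -0.0326  0.1791] yawx 4.33 tz [ 0.002 -0.    -1.   ] F [ 0.5 -0.   0.5] 2.8222970323767047e-05
wrist step 1649 [[-0.0291, 0.0619, 0.0646], [0.0015, 0.0697, 0.0676], [0.0293, 0.0821, 0.0708]]
wrist hood 8665 [[-0.0333, 0.0275, 0.058], [0.0028, 0.0697, 0.0602], [0.0336, 0.116, 0.0702]]
wrist -0.018 69 [-0.0176 -0.0224  0.0537]
wrist 0 65 [ 0.0005 -0.0224  0.0485]
wrist 0.018 3252 [ 0.0177 -0.022   0.2419]
tripped 90 [-0.01779125 -0.02033107  0.0538626 ]
top step 212 [[-0.0285, 0.0601, 0.0646], [-0.0013, 0.0673, 0.0669], [0.0287, 0.0818, 0.0716]]
top hood 1367 [[-0.033, 0.0265, 0.0554], [-0.0017, 0.0726, 0.0596], [0.0336, 0.1141, 0.0706]]
top -0.018 44 [-0.0181 -0.0217  0.5476]
top 0 45 [-3.000e-04 -2.210e-02  5.317e-01]
top 0.018 39 [ 0.0179 -0.022   0.5263]
tripped 0 0
```

View pics/w3.png

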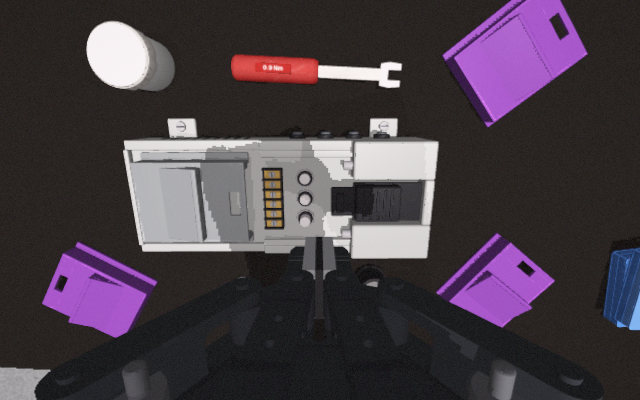

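The hood now lies flat on the rest. It spans y 0.027 to 0.116, so its centre is about 0.071, and its top is at 59–60 mm. The tripped button is the one at x=−18, at pixel (305,219), with height 53.8 mm; the middle button reads 48.5 mm. I descend on the tripped one.

step_arm(
  targets=[
    [[-0.06,-0.035,0.1,0,0,0],[-0.12,-0.07,0.2,0,0,0],[-0.18,-0.105,0.3,0,0,0],[-0.185,-0.105,0.4,0,0,0],[-0.185,-0.105,0.5,0,0,0],[-0.185,-0.105,0.6,0,0,0],[-0.185,-0.105,0.7,0,0,0],[-0.185,-0.105,0.8,0,0,0],[-0.185,-0.105,0.9,0,0,0],[-0.185,-0.105,0.95,0,0,0]],
  ],
)

```text
t: 12.22
eef_pos: [0.5115, 0.0396, 0.0806]
ee_rot: [0.0, 0.999, 0.038, -0.001]
contact_force: [-0.6, -0.3, 0.4]
finger_gap: 0.0001
grip_force: 0.0
```

step_arm(
  targets=[
    [[0,0,0.015,0,0,0],[0,0,0.03,0,0,0],[0,0,0.045,0,0,0],[0,0,0.06,0,0,0],[0,0,0.07,0,0,0],[0,0,0.08,0,0,0],[0,0,0.09,0,0,0],[0,0,0.1,0,0,0],[0,0,0.105,0,0,0],[0,0,0.105,0,0,0]],
  ],
)

```text
t: 13.05
eef_pos: [0.5125, 0.0399, 0.0729]
ee_rot: [0.0, 0.999, 0.038, 0.0]
contact_force: [-3.9, -0.6, 11.2]
finger_gap: -0.0001
grip_force: 5.5
```

```bash
python3 -c "
from h import *
where()"
```

```text
t 13.05 tcp box [-0.0178 -0.0205  0.0729] yawx 4.4 tz [ 0.001 -0.001 -1.   ] F [-3.9 -0.6 11.2] -0.00011347670001356011
```

Force is 11 N with the tip at 47.9 mm, so the button has bottomed. I lift off and check.

step_arm(
  targets=[
    [[0,0,-0.05,0,0,0],[0,0,-0.15,0,0,0],[0,0,-0.25,0,0,0],[0,0,-0.35,0,0,0],[0,0,-0.5,0,0,0],[0,0,-0.65,0,0,0],[-0.15,0,-0.8,0,0,0],[-0.3,0,-0.9,0,0,0],[-0.4,0,-1,0,0,0],[-0.4,0,-1,0,0,0]],
  ],
)

```text
t: 13.88
eef_pos: [0.4718, 0.0367, 0.1741]
ee_rot: [0.001, 0.999, 0.038, 0.002]
contact_force: [-0.3, 1.2, -0.0]
finger_gap: 0.0001
grip_force: 0.0
```

```bash
python3 look2.py pics/w4.png
```

```text
t 13.8833 tcp box [-0.0586 -0.0206  0.1741] yawx 4.4 tz [ 0.003 -0.001 -1.   ] F [-0.3  1.2 -0. ] 6.565641598856084e-05
wrist step 2099 [[-0.0293, 0.0618, 0.0646], [0.0012, 0.0698, 0.0676], [0.029, 0.0817, 0.0709]]
wrist hood 10889 [[-0.0337, 0.0276, 0.0582], [0.0018, 0.0698, 0.0602], [0.0332, 0.116, 0.0702]]
wrist -0.018 70 [-0.0181 -0.0216  0.0487]
wrist 0 72 [-0.0002 -0.022   0.0484]
wrist 0.018 87 [ 0.0179 -0.0223  0.0485]
tripped 0 0
top step 180 [[-0.0291, 0.0605, 0.0647], [0.004, 0.0682, 0.067], [0.0295, 0.0813, 0.0715]]
top hood 942 [[-0.0331, 0.0283, 0.0556], [0.003, 0.0861, 0.0601], [0.0339, 0.1145, 0.0702]]
top -0.018 7 [-0.0205 -0.0224  0.4975]
top 0 0 0
top 0.018 0 0
tripped 0 0
```

View pics/w4.png

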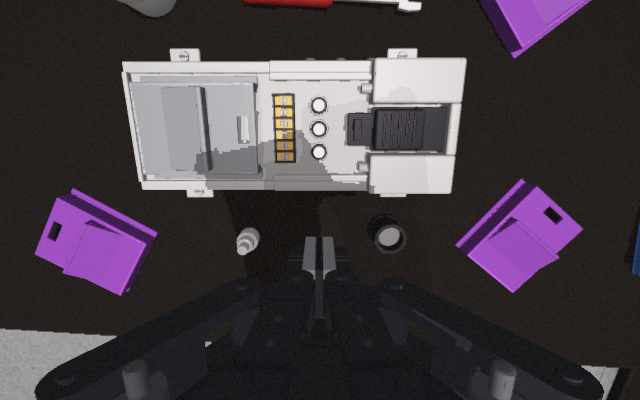

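The three buttons, at (319,105), (319,129) and (319,152), all read 48.4–48.7 mm. The hood is flat on the rest at (197,128), and the bystanders in view are still where they were. I'm handing in.

```bash
python3 -c "
from bench import *
print(job_done())"
```

```text
the job is handed in; nothing more can be done
None
```

The job is handed in at about 14 s of the 45 s allowed: the tab freed the hood, the hood lies flat on the rest, and the tripped breaker is pressed in, with all three buttons reading 48.4–48.7 mm.

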